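# Shim the rocking filter unit

### The arm

A 6-joint arm with a two-finger parallel gripper is mounted at the origin on the work surface. World frame = base frame: x ahead of the robot, y to its left, z up, the work surface at z = 0. Lengths are in m, angles in degrees, forces in N, time in s.
With the tool pointing down it reaches from about 0.325 to 0.925 m from the base axis. Payload 3.1 kg.
Tool frame: the origin (TCP) lies midway between the tips of the shut fingers; the grasp point (between the pads) lies 19 mm behind it; y points along the fingers, x is the direction in which the jaws open and shut, and the axes are right-handed (so a half turn about y gives the same grasp; the last joint's range is limited). The gripper opens to 85 mm and grips with 20 to 120 N. Pads are 22 mm wide; open, the fingers measure 114 mm over their backs; the gripper's body (76 mm by 85 mm) begins 54 mm behind the grasp point. The pads swing forward as they close: fully open they stand 13 mm farther back than shut.
Start: joints at [-75.126, 12.427, 92.441, -0, 75.132, -6.429], TCP at [0.227, -0.582, 0.192] pointing down, gripper open.
Joint ranges: [-157.48, 157.48], [-44.54, 120.13], [17.64, 146.25], [-64.5, 244.5], [7.68, 150.69], [-147.95, 147.95]. Speed limits (degrees/s): [159.86, 159.86, 180, 180, 180, 180].

### API

Orientations are given as [roll, pitch, yaw] about the fixed x, y, z axes, in that order (R = Rz(yaw) Ry(pitch) Rx(roll)).
In Python, from plant import r gives the robot as it stands. The module is installed in compiled form; this text tells all that it offers. Calls block until the motion is done:
- r.move_to(position, orientation): joint-space move of the TCP to a pose.
- r.line_to(position, orientation=None, feed=0.15): straight line of the TCP; orientation=None keeps the orientation; feed is the mean speed in m/s.
- r.move_joints(angles): joint-space move.
- r.grip(opening): opening from 0.0 (shut) to 1.0 (fully open); the grip force is fixed at half the most; returns when the fingers have stopped.
- r.dwell(seconds).
- r.inverse_kinematics(position, orientation): joint angles nearest the present ones, or None.
- r.sense(): the state.
- r.capture(name): name is "scene" or "top" or "wrist"; returns (picture, depth): 400x640x3 uint8, red, green, blue; 400x640 float32, m along the optical axis (not along the pixel's ray), 0 where there is no reading.
- r.calibration(name): a dict with "fx", "fy", "cx", "cy" (pixels), "k1" (the pictures are not rectified: a ray, as slopes to the right and down, at radius r is drawn at 1 + k1 r^2 times it, then the intrinsics apply), "view" (4x4, takes a point from world to camera coordinates). Camera axes: x right, y down, z forward; pixel columns grow to the right and rows downward; lengths in m; the calibration is good to about 2 mm. A picture is of the moment at which its call begins: read the wrist's pose just before it. calibration takes no time and is no camera call; for the wrist camera it gives the pose at the moment of the call.
A pose or a line that the arm cannot do raises r.IKError and nothing moves.
- r.job_done(): hands the job in, once; it reports no verdict.
The state is a dict: "t": time; "joints": joint angles; "joint_vel": joint speeds; "joint_torque": joint torques, N m; "tcp_pos": TCP position; "ee_rot": TCP orientation; "force": force on the tool from outside, world axes, zero at the start; "wrist_torque": the same for the moment, N m; "grip_width": opening from 0.0 (shut) to 1.0 (fully open).
Only numpy, scipy, OpenCV 4.12 (cv2) and the standard library are available. Lean on these libraries where they do the work, as an engineer would, in place of code of your own. Each camera call takes 0.05 s, during which the arm holds its last target. There are 200 camera calls.

### The job

The bench filter unit rocks because its foot below the yellow corner cap is short. Using only pushes of the fingertips, lifting and carrying nothing, slide the orange wedge shim thin end first under that foot until it just fits snugly, so that the unit stands level on all four corners without the wedge jacking it up; then press down firmly on the yellow cap with the fingertips to prove that it no longer rocks, and let go. Do not shove the unit out of its place, and leave everything else where it is.

Things in the scene. Friction and masses are not known exactly. Their poses are not given: they have to be found in the camera images.
- unit: Loose filter unit, 3 to 4 kg: square frame 260 x 260 on four ball feet, underside 40 above the bench, steel deck at 76; pump and two blue filter housings on it, up to 367 high. Origin: centre of the footprint at bench height, z up. Feet at x, y = +/-105; it rests level on three, the one at (+105, -105) is short. About 4 N down on that corner rocks it; as much up at that foot tilts it.
- short_foot: The short foot; origin at its lowest point: a black rubber ball of radius 15 under the unit's (+x, -y) corner, hanging 10 above the bench, 25 in from the two nearest outer faces of the frame. Axes as those of the unit. The wedge goes in from the unit's -y side, roughly along its +y.
- press_cap: Yellow round cap, 44 across, 12 tall, on the deck directly above the short foot. Origin: centre of its underside; its top face, to be pressed, is 12 higher, 88 above the bench. A firm press is 6 to 15 N. Nothing on the deck taller than the cap comes within 120 of its centre.
- shim: Orange plastic wedge, 0.13 kg, lying on the bench: 130 long, 45 wide, 3 thick at the thin end, evenly rising to 22 at the thick end. Origin: centre of the underside; x to the thin end (65 away), z up. It starts with its thin end 60 to 95 short of the foot, roughly pointing at it. It first meets the foot when the thin end is about 47 past its lowest point (origin 18 short of it); 7 more lift the foot 1.
- shim_back (a point): Centre of the upright rear face at the wedge's thick end (45 wide, 22 tall; this point is 11 above the bench, 65 behind the wedge's origin): the face to push on. Axes as those of the wedge. Sliding free it takes about 1 N; once snug roughly 4 to 6 N to push on. It stays where it is left and does not slide back out.
- jar: Bystander: the amber jar with a steel lid, 60 across, 85 tall, standing (sizes in mm). Leave alone.
- fitting: Bystander: a brass threaded fitting, 38 across, 36 tall, standing (sizes in mm). Leave alone.
- spanner: Bystander: a steel spanner lying flat (sizes in mm). Leave alone.
- driver: Bystander: a screwdriver lying flat (sizes in mm). Leave alone.
- collar: Bystander: a steel collar ring, 68 across, 18 tall, lying flat (sizes in mm). Leave alone.
There are look-alikes about, which are no part of the job. Several things look just like the shim: the one meant starts farthest from the robot's base.

How it is judged:
By the outcome, as a careful person would: the job done as asked, in the order asked, and still so for the second after the job is handed in, with the robot touching nothing.
It also fails if it takes over 51 s, if anything falls off the work surface, if the arm or the gripper's body presses on something with over 40 N, if the wrist force passes 120 N, or if a joint passes its speed limit or range.

## Working session

There is one attempt and no reset: what is moved stays moved. The work goes in short steps, each a Python script; the robot and the scene stay as the last script left them, time stands still between calls to the robot, and variables do not carry over. Pictures are saved under pics/ and viewed, about 8 in all and at most 12, crops included, and the job is handed in when it is done.

```bash
mkdir -p pics; cat > h.py <<'E'
import numpy as np, cv2
from plant import r
def cap(n,f):
    c=r.calibration(n); p,d=r.capture(n); cv2.imwrite('pics/'+f+'.png',p[:,:,::-1]); np.savez('pics/'+f+'.npz',p=p,d=d,view=c['view'],k=[c[k] for k in('fx','fy','cx','cy','k1')])
    return p,d
def ray(z,u,v):
    fx,fy,cx,cy,k1=z['k']; K=np.array([[fx,0,cx],[0,fy,cy],[0,0,1]])
    q=cv2.undistortPoints(np.array([[[u,v]]],float),K,np.array([k1,0,0,0.]))[0,0]
    return np.array([q[0],q[1],1])
def atz(z,u,v,h):
    T=np.linalg.inv(z['view']); dv=T[:3,:3]@ray(z,u,v); o=T[:3,3]
    return o+dv*(h-o[2])/dv[2]
def atd(z,u,v):
    T=np.linalg.inv(z['view']); d=z['d'][int(round(v)),int(round(u))]
    return T[:3,3]+T[:3,:3]@ray(z,u,v)*d
E
python3 - <<'E'
from h import *
print(r.sense()['t'],r.sense()['force'],r.sense()['ee_rot'])
for n in('top','scene'):
    cap(n,n+'0'); c=r.calibration(n); print(c)
E
```

```text
0.0 [-0.50143661  0.17686316 -0.25616555] [-89.98327576   0.13861656 -68.69903223]
{'fx': 365.6357898517364, 'fy': 365.6357898517364, 'cx': 319.7252165313745, 'cy': 200.9296238297879, 'k1': -0.023074735272247057, 'view': array([[-1.23222969e-02, -9.99923797e-01,  7.49491762e-04,
        -2.20054092e-03],
       [-9.94686872e-01,  1.21811395e-02, -1.02223510e-01,
         5.15465331e-01],
       [ 1.02206591e-01, -2.00513805e-03, -9.94761173e-01,
         9.95440648e-01],
       [ 0.00000000e+00,  0.00000000e+00,  0.00000000e+00,
         1.00000000e+00]])}
{'fx': 424.38843862696876, 'fy': 424.38843862696876, 'cx': 309.6743703138971, 'cy': 198.64819664323858, 'k1': -0.10625156035100261, 'view': array([[-0.78052055,  0.62488349, -0.01755835,  0.39484559],
       [ 0.39759317,  0.47455377, -0.7853142 , -0.12524429],
       [-0.4823975 , -0.61993495, -0.61884837,  1.4980465 ],
       [ 0.        ,  0.        ,  0.        ,  1.        ]])}
```

View pics/top0.png

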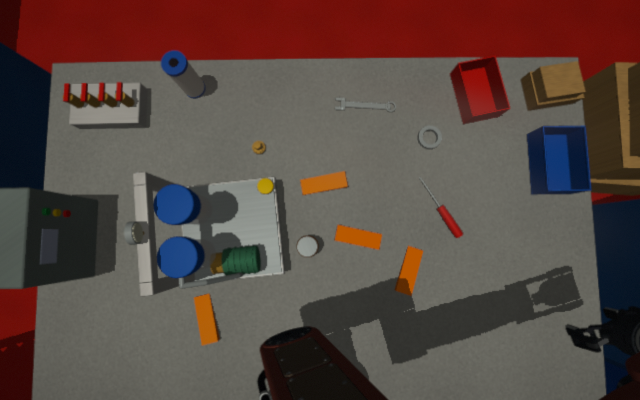

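View pics/scene0.png

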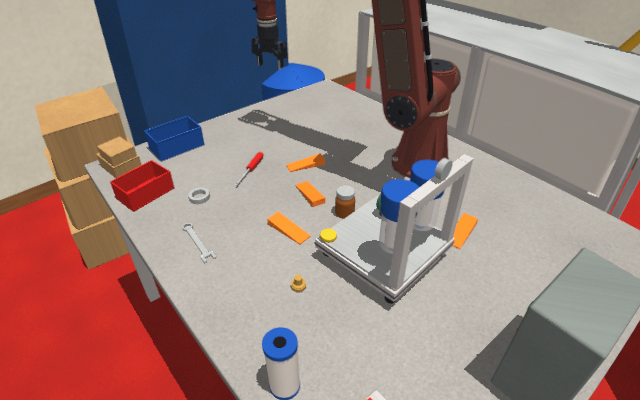

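Look-alikes in the top view are at (324,183), (358,237), (409,270) and (206,319). The one at (324,183) is highest in the picture, so farthest from the base, and it points at the foot under the yellow cap (265,186). I'll confirm it in a crop and measure.

```bash
python3 - <<'E'
from h import *
z=np.load('pics/top0.npz'); p=z['p']
cv2.imwrite('pics/crop1.png',cv2.resize(p[150:290,230:370,::-1],None,fx=5,fy=5,interpolation=cv2.INTER_CUBIC)[:600])
hsv=cv2.cvtColor(p,cv2.COLOR_RGB2HSV)
T=np.linalg.inv(z['view'])
m=((hsv[...,0]<16)&(hsv[...,0]>6)&(hsv[...,1]>200)&(hsv[...,2]>120)).astype(np.uint8)
n,l,s,c=cv2.connectedComponentsWithStats(m)
for i in range(1,n):
    if s[i,4]>300:
        v,u=np.nonzero(l==i); P=np.array([atd(z,a,b) for a,b in zip(u,v)])
        q=P[:,:2]-P[:,:2].mean(0); w,V=np.linalg.eigh(q.T@q); t=q@V[:,1]
        k=np.polyfit(t,P[:,2],1); (cc,sz,an)=cv2.minAreaRect((P[:,:2]*1000).astype(np.float32))
        print(c[i],P.mean(0).round(4),'R',np.linalg.norm(P.mean(0)[:2]).round(3),'thin dir',(-np.sign(k[0])*V[:,1]).round(3),'slope',k.round(3),cc,sz)
m=((hsv[...,0]>22)&(hsv[...,0]<32)&(hsv[...,1]>200)&(hsv[...,2]>120)).astype(np.uint8)
n,l,s,c=cv2.connectedComponentsWithStats(m)
for i in range(1,n):
    if s[i,4]>60: print('yel',c[i],s[i],atz(z,*c[i],.088),atd(z,*c[i]))
E
```

```text
[324.51939292 182.42158516] [ 0.5688 -0.0228  0.0177] R 0.569 thin dir [ 0.149 -0.989] slope [0.013 0.018] (504.3916320800781, -31.103111267089844) (174.80941772460938, 126.0970687866211)
[357.9084195  236.79468242] [ 0.4143 -0.1145  0.0135] R 0.43 thin dir [-0.217 -0.976] slope [0.26  0.013] (418.5739440917969, -94.3701171875) (170.14317321777344, 46.68601608276367)
[410.73144876 265.87809187] [ 0.3324 -0.2585  0.0192] R 0.421 thin dir [-0.999  0.046] slope [-0.542  0.019] (385.8586120605469, -161.56076049804688) (291.8636474609375, 116.32587432861328)
[204.95979899 317.37353434] [0.1994 0.3106 0.016 ] R 0.369 thin dir [-0.997  0.074] slope [-0.655  0.016] (266.53863525390625, 153.43609619140625) (130.8048858642578, 410.6285400390625)
yel [265.14880952 185.63690476] [258 179  15  14 168] [0.55138542 0.13505009 0.088     ] [0.55108332 0.13474561 0.09005432]
```

View pics/crop1.png

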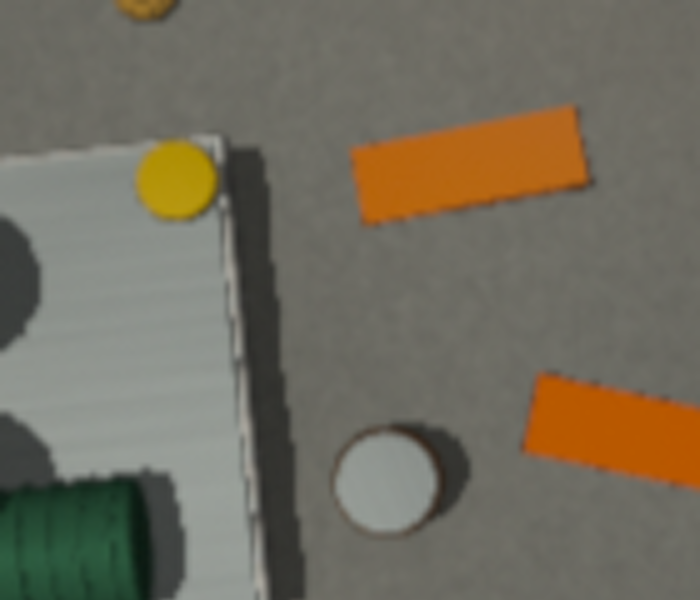

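The crop shows the wedge with its left (thin) end at (351,148)-(364,224) and its thick end at (574,105)-(590,185). The deck's right edge runs from (222,150) to (258,520), and the cap is at (176,179).

```bash
python3 - <<'E'
from h import *
z=np.load('pics/top0.npz')
f=lambda a,b,h: atz(z,230+a/5-.4,150+b/5-.4,h)
A,B,C,D=f(351,148,.003),f(364,224,.003),f(574,105,.022),f(590,185,.022)
A2,B2,C2,D2=f(351,148,.022),f(364,224,.022),f(574,105,.003),f(590,185,.003)
for a,b,c,d in((A,B,C,D),(A2,B2,C2,D2)):
    t=(a+b)/2;k=(c+d)/2
    print('left end',t,'right',k,'len',np.linalg.norm((t-k)[:2]),'w',np.linalg.norm(a-b),np.linalg.norm(c-d),'head',np.degrees(np.arctan2((t-k)[1],(t-k)[0])))
e1,e2=f(222,150,.076),f(265,600,.076); e3=f(0,162,.076)
print('unit edges',e1,e2,np.degrees(np.arctan2(*(e1-e2)[[1,0]])),e3,np.degrees(np.arctan2(*(e3-e1)[[1,0]])))
# depth along wedge center line
for s in np.linspace(.08,.92,8):
    u=301.2+s*(346.2-301.2);v=187+s*(178.8-187); dd=[atd(z,u+i,v+j)[2] for i in(-1,0,1) for j in range(-4,5)]
    print(round(s,2),np.median(dd).round(4),end=' ')
s=r.inverse_kinematics([.58,-.15,.15],[-90,0,10]);print(s)
E
```

```text
left end [0.55928088 0.04438949 0.003     ] right [ 0.57841408 -0.083544    0.022     ] len 0.12935631352610094 w 0.04471025746966353 0.046556239974322615 head 98.50587551133945
left end [0.55657095 0.04346001 0.022     ] right [ 0.58153054 -0.08497815  0.003     ] len 0.1308408998140627 w 0.0438933726458481 0.047422682528094645 head 100.9973094960119
unit edges [0.56916392 0.11318393 0.076     ] [0.33129153 0.09069958 0.076     ] 5.3997096876118835 [0.56417849 0.23210492 0.076     ] 92.40056063466386
0.08 0.0037 0.2 0.0063 0.32 0.0089 0.44 0.0115 0.56 0.013 0.68 0.0149 0.8 0.0184 0.92 0.0198 [-21.21023834  11.51617026  98.21176414   0.          70.2720656
 -31.21023834]
```

```bash
cat >> h.py <<'E'
FOOT=np.array([.5514,.1350]); REAR=np.array([.5784,-.0835])
H=(FOOT-REAR)/np.linalg.norm(FOOT-REAR); YAW=float(np.degrees(np.arctan2(H[1],H[0]))-90); O=[-90,0,YAW]
def P(short,zz): return [*(FOOT-H*short),zz]   # TCP 'short' m before the foot
def F(n=4):
    a=[]
    for _ in range(n): a.append(np.array(r.sense()['force'])); r.dwell(.02)
    return np.mean(a,0)
E
python3 - <<'E'
from h import *
r.grip(.18); print(r.sense()['grip_width'],r.sense()['t'])
r.move_to(P(.285,.10),O); print(r.sense()['t'])
r.line_to(P(.285,.007),feed=.1); r.dwell(.2)
s=r.sense(); print(s['t'],s['tcp_pos'],s['force'],F())
cap('scene','scene1'); cap('wrist','wrist1')
a=cv2.imread('pics/scene1.png')[150:310,210:410]; b=cv2.imread('pics/wrist1.png')
cv2.imwrite('pics/c2.png',np.vstack([cv2.resize(a,(750,600))[:300+0] if 0 else cv2.resize(a,(375,300)),cv2.resize(b,(375,234))]))
E
```

```text
0.17994127278178798 0.7667
2.8167
4.1 [ 0.58708475 -0.1480975   0.00791208] [0.96351383 0.13134316 0.26756897] [-0.05760935 -0.25159039  0.48066175]
```

View pics/c2.png

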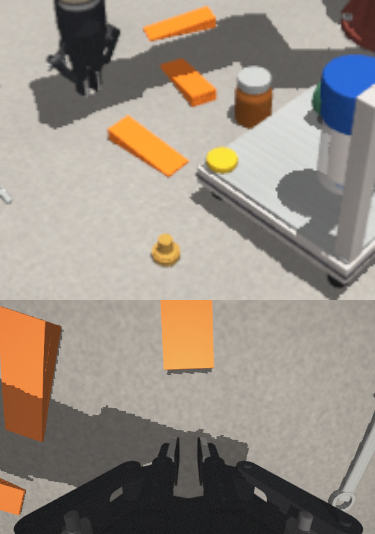

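The gripper stands behind the wedge, with its rear face centred on the fingers (wrist view x≈188 against 190). Next I approach, find the contact, then push to just short of the foot.

```bash
python3 - <<'E'
from h import *
b=F(10); print('base',b)
s=.238; r.line_to(P(s,.007),feed=.08)
while s>.215:
    s-=.002; r.line_to(P(s,.007),feed=.03); f=(F(4)-b)[:2]@H
    print(round(s,3),round(f,2),end='; ')
    if f<-.6: break
print(r.sense()['t'])
s=.115; r.line_to(P(s,.007),feed=.04); print((F(6)-b)[:2]@H)
st=r.sense();print(st['t'],st['tcp_pos'])
cap('scene','scene2');cap('wrist','wrist2');cap('top','top2')
a=cv2.imread('pics/scene2.png')[170:300,250:440]; b=cv2.imread('pics/wrist2.png')
cv2.imwrite('pics/c3.png',np.vstack([cv2.resize(a,(500,342)),cv2.resize(b,(400,250))[:,:400].copy() if 0 else cv2.resize(b,(500,250))]))
E
```

```text
base [ 0.27204324  0.06067083 -0.13545694]
0.236 -0.35; 0.234 -0.01; 0.232 0.15; 0.23 -0.02; 0.228 0.2; 0.226 0.15; 0.224 0.08; 0.222 0.23; 0.22 -0.12; 0.218 -0.36; 0.216 -0.16; 0.214 0.21; 8.9667
-0.06590715271388509
11.6917 [0.56551099 0.02079044 0.00700184]
```

View pics/c3.png

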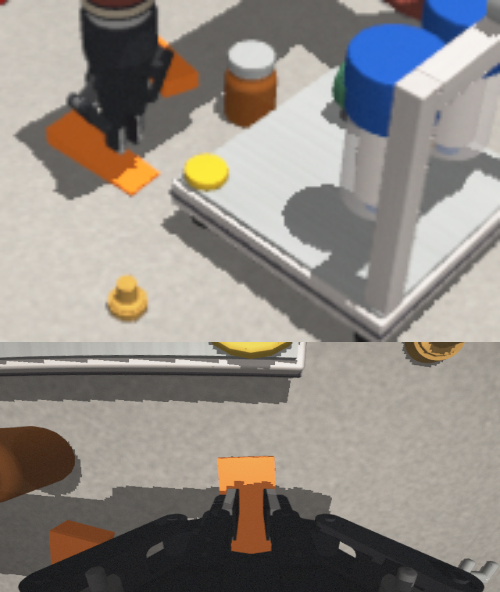

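The fingers show wedge in front of and between them, and no force was felt. I need to see where the wedge and fingers really are.

```bash
python3 - <<'E'
from h import *
print(r.sense()['grip_width'],r.sense()['tcp_pos'],r.sense()['ee_rot'])
z=np.load('pics/wrist2.npz')
f=640/500
for (u,v) in((220,115),(274,115),(247,125),(247,140),(250,160),(250,180),(250,200),(237,150),(265,150),(240,165),(262,165),(230,165),(272,165)):
    print((u,v),atd(z,u*f,v*400/250).round(4))
w=cv2.imread('pics/wrist2.png')[150:380,210:450]
t=cv2.imread('pics/top2.png')[150:230,250:370]
cv2.imwrite('pics/c4.png',np.vstack([cv2.resize(w,(600,330)),cv2.resize(t,(600,270))]))
E
```

```text
0.18284274030486514 [0.56549513 0.02080769 0.00698871] [-9.00014189e+01  1.22287107e-03  7.04146139e+00]
(220, 115) [0.5374 0.0424 0.0008]
(274, 115) [0.5798 0.0483 0.0038]
(247, 125) [0.56   0.0359 0.0048]
(247, 140) [0.5618 0.0214 0.0081]
(250, 160) [5.668e-01 4.000e-04 8.800e-03]
(250, 180) [ 0.5692 -0.0195  0.0139]
(250, 200) [ 0.5719 -0.0409  0.0174]
(237, 150) [0.5555 0.0309 0.0573]
(265, 150) [0.5717 0.0334 0.0584]
(240, 165) [ 0.5592 -0.0047  0.0117]
(262, 165) [ 0.5769 -0.0023  0.0122]
(230, 165) [0.5534 0.031  0.0816]
(272, 165) [0.574  0.033  0.0804]
```

View pics/c4.png

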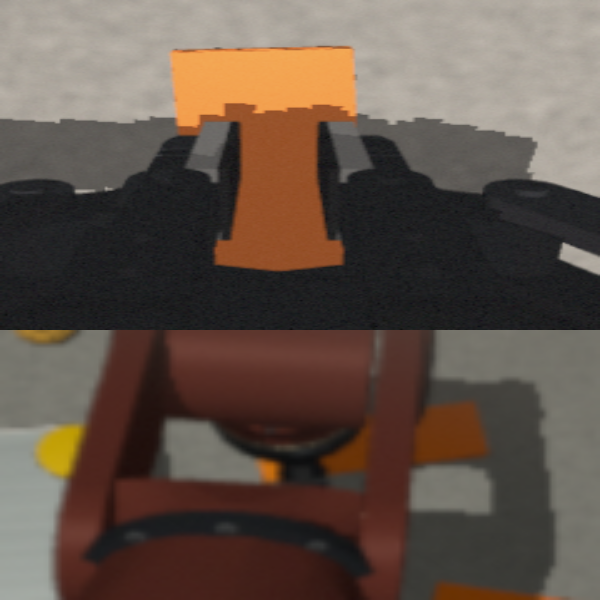

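```bash
python3 - <<'E'
from h import *
for n in('wrist1','wrist2'):
    z=np.load(f'pics/{n}.npz'); print(n, 'cam',np.linalg.inv(z['view'])[:3,3].round(3), z['k'].round(2))
    for u in (290,296,302,340,346,352):
        print(u,[(v,*(atd(z,u,v)*1000).round(0).astype(int)) for v in range(222,300,6)])
E
```

```text
wrist1 cam [ 0.578 -0.081  0.19 ] [ 3.0926e+02  3.0926e+02  3.2109e+02  1.9842e+02 -5.0000e-02]
290 [(222, np.int64(566), np.int64(-151), np.int64(1)), (228, np.int64(567), np.int64(-155), np.int64(1)), (234, np.int64(567), np.int64(-160), np.int64(0)), (240, np.int64(567), np.int64(-163), np.int64(2)), (246, np.int64(571), np.int64(-138), np.int64(65)), (252, np.int64(572), np.int64(-139), np.int64(70)), (258, np.int64(572), np.int64(-139), np.int64(76)), (264, np.int64(573), np.int64(-138), np.int64(82)), (270, np.int64(573), np.int64(-138), np.int64(88)), (276, np.int64(574), np.int64(-136), np.int64(94)), (282, np.int64(574), np.int64(-137), np.int64(97)), (288, np.int64(574), np.int64(-138), np.int64(99)), (294, np.int64(575), np.int64(-136), np.int64(105))]
296 [(222, np.int64(570), np.int64(-151), np.int64(0)), (228, np.int64(570), np.int64(-155), np.int64(1)), (234, np.int64(571), np.int64(-159), np.int64(-1)), (240, np.int64(573), np.int64(-138), np.int64(58)), (246, np.int64(574), np.int64(-138), np.int64(64)), (252, np.int64(574), np.int64(-137), np.int64(72)), (258, np.in
[... 6373 characters left out ...]
4, np.int64(574), np.int64(25), np.int64(90))]
352 [(222, np.int64(584), np.int64(25), np.int64(8)), (228, np.int64(584), np.int64(21), np.int64(8)), (234, np.int64(585), np.int64(17), np.int64(8)), (240, np.int64(578), np.int64(34), np.int64(57)), (246, np.int64(577), np.int64(34), np.int64(65)), (252, np.int64(577), np.int64(33), np.int64(70)), (258, np.int64(576), np.int64(34), np.int64(76)), (264, np.int64(575), np.int64(33), np.int64(81)), (270, np.int64(575), np.int64(35), np.int64(88)), (276, np.int64(574), np.int64(34), np.int64(92)), (282, np.int64(574), np.int64(34), np.int64(96)), (288, np.int64(573), np.int64(35), np.int64(100)), (294, np.int64(573), np.int64(34), np.int64(103))]
```

The wrist depth puts the visible fingertips at z≈57 mm while the TCP reads 7 mm. I'll cross-check with the scene camera.

```bash
python3 - <<'E'
from h import *
for n,us,vs in(('scene2',(290,294,298),range(208,234,3)),('scene0',(258,262,270,276,282),range(36,66,4))):
    z=np.load(f'pics/{n}.npz')
    for u in us: print(n,u,[(v,*(atd(z,u,v)*1000).round(0).astype(int).tolist()) for v in vs])
z=np.load('pics/scene2.npz');print(r.calibration('wrist')['view'])
a=cv2.resize(z['p'][185:255,260:340,::-1],(640,560),interpolation=cv2.INTER_NEAREST);cv2.imwrite('pics/c5.png',a)
E
```

```text
scene2 290 [(208, 586, 19, 117), (211, 583, 14, 102), (214, 590, 24, 102), (217, 597, 34, 101), (220, 599, 36, 93), (223, 587, 16, 62), (226, 563, -20, 12), (229, 568, -13, 9), (232, 577, -2, 10)]
scene2 294 [(208, 585, 37, 128), (211, 584, 34, 115), (214, 583, 32, 103), (217, 585, 34, 94), (220, 581, 28, 78), (223, 581, 27, 66), (226, 583, 30, 59), (229, 561, -3, 11), (232, 570, 9, 13)]
scene2 298 [(208, 573, 38, 122), (211, 557, 16, 89), (214, 559, 18, 81), (217, 559, 17, 69), (220, 557, 13, 55), (223, 530, -25, 2), (226, 537, -16, 0), (229, 552, 4, 11), (232, 559, 14, 10)]
scene0 258 [(36, 265, -590, 368), (40, 251, -616, 344), (44, -148, -1271, 85), (48, -150, -1278, 60), (52, 253, -618, 298), (56, 255, -619, 283), (60, 252, -625, 265), (64, 256, -622, 251)]
scene0 262 [(36, 1081, 741, 836), (40, 244, -598, 347), (44, 254, -585, 337), (48, 248, -596, 318), (52, 231, -626, 291), (56, 235, -621, 278), (60, 234, -625, 260), (64, 238, -622, 246)]
scene0 270 [(36, 245, -540, 375), (40, 234, -560, 353), (44, 232, -565, 337), (48, 238, -557, 325), (52, 232, -569, 306), (56, -218, -1266, 1), (60, -221, -1274, -26), (64, -223, -1280, -52)]
scene0 276 [(36, 215, -547, 367), (40, 218, -544, 353), (44, 221, -541, 340), (48, 214, -554, 321), (52, 223, -542, 310), (56, 224, -542, 296), (60, -264, -1276, -37), (64, -261, -1274, -60)]
scene0 282 [(36, -310, -1269, 96), (40, -311, -1272, 72), (44, 217, -509, 347), (48, 216, -513, 331), (52, 213, -518, 314), (56, 215, -517, 300), (60, 210, -525, 281), (64, 207, -531, 264)]
[[ 9.92393229e-01  1.23107589e-01 -4.47971626e-04 -5.63188730e-01]
 [ 1.18828702e-01 -9.56936526e-01  2.64862652e-01 -3.24778861e-02]
 [ 3.21779220e-02 -2.62901134e-01 -9.64286044e-01  1.87520300e-01]
 [ 0.00000000e+00  0.00000000e+00  0.00000000e+00  1.00000000e+00]]
```

View pics/c5.png

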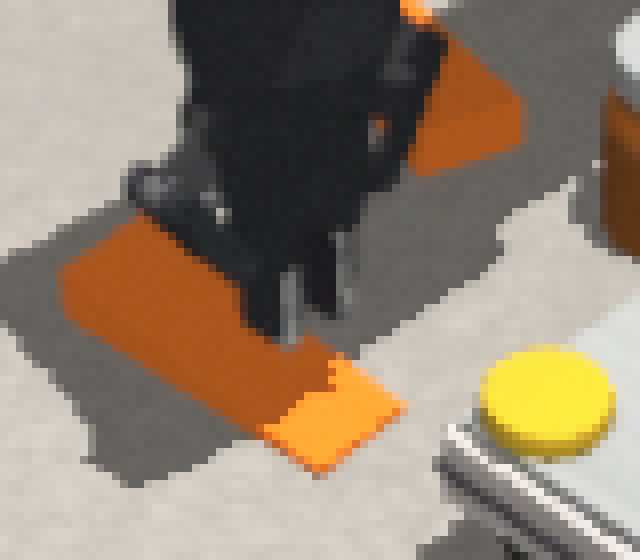

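Both cameras put the tips about 48 mm above the reported TCP, and the start picture agrees (z≈245 against 192). So the real fingers end about 48 mm behind the reported TCP, and they passed over the wedge without touching it. I'll go back behind it, feel for the bench gently, and redo the push at the true height.

```bash
python3 - <<'E'
from h import *
print(r.sense()['t']); r.line_to(P(.245,.007),feed=.2)
r.line_to(P(.245,-.030),feed=.06); r.dwell(.15); b=F(6); print('b',b)
z=-.030
while z>-.052:
    z-=.002; r.line_to(P(.245,z),feed=.03); f=F(3)-b; print(round(z,3),f[2].round(2),end='; ')
    if f[2]>1.5: break
print('floor',z,r.sense()['tcp_pos']); z+=.004; r.line_to(P(.245,z),feed=.03); open('z','w').write(str(z))
r.dwell(.1);print(r.sense()['t'],F())
E
```

```text
11.8417
b [-0.12826484 -0.00487564  0.09216954]
-0.032 -0.79; -0.034 0.04; -0.036 -0.09; -0.038 -0.35; -0.04 5.82; floor -0.04000000000000001 [ 0.58193694 -0.10828846 -0.03886041]
15.5417 [-0.30324326 -0.63430112 -0.3123696 ]
```

Bench contact is at TCP z≈-0.0385, so the offset is confirmed. Now the push.

```bash
python3 - <<'E'
from h import *
Z=float(open('z').read()); b=F(6); print('b',b)
r.line_to(P(.225,Z),feed=.04);print((F(3)-b)[:2]@H)
r.line_to(P(.108,Z),feed=.045); print('f',(F(5)-b)@[*H,0],F(2)-b); print(r.sense()['t'],r.sense()['tcp_pos'])
np.save('b.npy',b)
cap('wrist','wrist3');cap('scene','scene3')
z=np.load('pics/scene3.npz')
a=cv2.resize(z['p'][180:270,250:370,::-1],(500,375)); w=cv2.resize(z['p']*0+np.load('pics/wrist3.npz')['p'],(360,225))[:,:,::-1]
c=np.zeros((600,500,3),np.uint8);c[:375]=a;c[375:,:360]=w;cv2.imwrite('pics/c6.png',c)
E
```

```text
b [-0.09986172  0.08530435  0.2071257 ]
0.04978509660049226
f -0.5570263060400128 [-0.26940386 -0.54795658  0.03428049]
19.275 [ 0.56467734  0.02772729 -0.03598149]
```

View pics/c6.png

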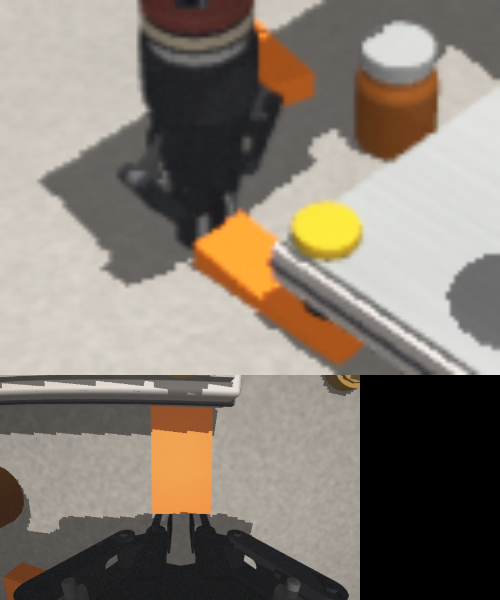

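The wedge is going in straight under the frame at the foot, with its rear face flush on both fingers. Now 1 mm steps with force watch.

```bash
python3 - <<'E'
from h import *
Z=float(open('z').read()); b=np.load('b.npy'); s=.099
r.line_to(P(s,Z),feed=.04)
n=0
while s>.0905:
    s-=.001; r.line_to(P(s,Z),feed=.02); f=(F(4)-b)@[*H,0]; print(round(s,4),round(f,2),end='; ')
    if f<-2.6: break
print(r.sense()['t'],r.sense()['tcp_pos'])
E
```

```text
0.098 -0.22; 0.097 -1.18; 0.096 -1.51; 0.095 -3.33; 21.0167 [ 0.56316829  0.04043018 -0.03596882]
```

```bash
python3 - <<'E'
from h import *
Z=float(open('z').read()); b=np.load('b.npy'); s=.095
print((F(10)-b)@[*H,0])
for _ in range(3):
    s-=.0007; r.line_to(P(s,Z),feed=.02); f=(F(8)-b)@[*H,0]; print(round(s,4),round(f,2),end='; ')
    if f<-4: break
print(r.sense()['t'],r.sense()['tcp_pos'])
cap('scene','scene4')
for n in('scene3','scene4'):
    z=np.load(f'pics/{n}.npz');T=None
    m=cv2.inRange(cv2.cvtColor(z['p'],cv2.COLOR_RGB2HSV),(22,150,120),(34,255,255)); m[:, :310]=0; m[:,350:]=0
    v,u=np.nonzero(m); print(n,u.mean(),v.mean(),len(u))
E
```

```text
-3.5657277655238073
0.0943 -4.49; 21.5667 [ 0.56304502  0.04121933 -0.03597313]
scene3 327.87005649717514 234.98870056497177 177
scene4 327.91477272727275 234.97727272727272 176
```

Force 4.5 N is in the snug range, the travel matches the geometry, and the cap has not moved. Retreat, shut the fingers, and press the cap.

```bash
python3 - <<'E'
from h import *
Z=float(open('z').read())
r.line_to(P(.13,Z),feed=.12); r.line_to(P(.13,.10),feed=.2)
r.grip(0); r.line_to(P(0,.10),feed=.15); r.line_to(P(0,.058),feed=.08); r.dwell(.2); b=F(8); print('b',b,r.sense()['t'])
z=.058; f=[0,0,0]; c=False
while z>.040:
    c=c or f[2]>1
    z-=.0005 if c else .001; r.line_to(P(0,z),feed=.03); f=F(3)-b
    if f[2]>.8: print(round(z,4),f.round(2),end='; ')
    if f[2]>9: break
r.dwell(.6); f=F(6)-b; print('hold',f,r.sense()['tcp_pos'],r.sense()['t'])
cap('scene','scene5')
r.line_to(P(0,.10),feed=.06); print(r.sense()['t'],F()-b)
E
```

```text
b [-0.14213151  0.11748988  0.01356334] 25.225
0.048 [-0.43  0.16  2.31]; 0.0475 [-1.06 -0.42  4.86]; 0.047 [-2.64 -0.59  7.64]; 0.0465 [-2.79 -0.65  9.17]; hold [-3.51953495 -0.60794393  9.47073164] [0.55178266 0.13500963 0.04820103] 29.825
30.9167 [-0.04677824 -0.2895295  -0.05190852]
```

The cap held stiffly at 9.5 N (about 5 N per mm, the same as the bench), so there is no rocking. Back off and take a last look.

```bash
python3 - <<'E'
from h import *
r.line_to(P(.15,.14),feed=.2); r.move_to([.30,-.45,.2],O); r.dwell(.2)
cap('top','top6');cap('scene','scene6'); print(r.sense()['t'])
for n,m0,h in(('top0',0,.088),('top6',0,.088)):
    z=np.load(f'pics/{n}.npz'); hsv=cv2.cvtColor(z['p'],cv2.COLOR_RGB2HSV); m=cv2.inRange(hsv,(22,200,120),(32,255,255)); m[:,:250]=0;m[:,285:]=0;m[:170]=0;m[200:]=0
    v,u=np.nonzero(m); print(n,u.mean(),v.mean(),atz(z,u.mean(),v.mean(),h))
A,B=np.load('pics/scene0.npz'),np.load('pics/scene6.npz')
# unit shift between scene0 and scene6 by phase correlation on the deck, and height of deck corners
g=lambda z:cv2.cvtColor(z['p'],cv2.COLOR_RGB2GRAY)[180:290,350:470].astype(np.float32)
print(cv2.phaseCorrelate(g(A),g(B)))
a=cv2.resize(B['p'][180:300,260:420,::-1],(640,480)); t=np.load('pics/top6.npz')['p'][130:300,110:450,::-1]
cv2.imwrite('pics/c7.png',a); print((np.load('pics/top0.npz')['d'][180:270,215:270][::20,::18]-np.load('pics/top6.npz')['d'][180:270,215:270][::20,::18]).round(3))
E
```

```text
34.0833
top0 265.1065088757396 185.6508875739645 [0.55134957 0.13516165 0.088     ]
top6 265.1065088757396 185.6508875739645 [0.55134957 0.13516165 0.088     ]
((0.09162929231279549, -0.0025289163837811657), 0.9923742296960619)
[[ 0.003  0.002 -0.001  0.006]
 [-0.001 -0.003 -0.    -0.001]
 [ 0.003  0.001  0.001  0.002]
 [-0.005 -0.002  0.004 -0.007]
 [-0.001 -0.003  0.003 -0.003]]
```

View pics/c7.png

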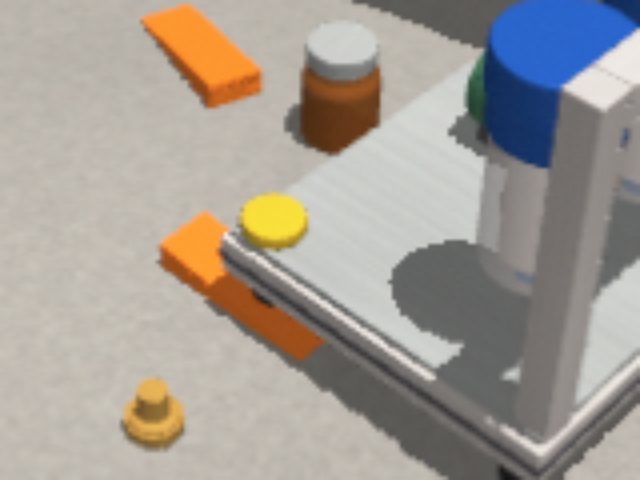

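The foot rests on the wedge, the unit and cap are where they started, and the bystanders in view stand as before.

```bash
python3 -c "
from plant import r
r.job_done(); print(r.sense()['t'])"
```

```text
the job is handed in; nothing more can be done
the job is handed in; nothing more can be done
```

I slid the orange wedge farthest from the base, thin end first, under the short foot with the fingertips until it was snug. Then I pressed the yellow cap, let go, moved the arm clear and handed the job in at about 34 s.

- **First push missed:** the fingertips really end about 46–48 mm above the TCP height the robot reports. My first push passed over the wedge without touching it. I found this in two camera views, confirmed it with a light touch on the bench (about 6 N), and redid the push at the right height.
- **Snug fit:** the push force rose from about 1 N to 4.5 N over the last 3 mm. It stopped where the geometry predicts, by my estimate 1–2 mm past first contact, or about 0.2 mm of lift.
- **Press:** I held about 9.5 N on the cap. It was as stiff as the bench, so there was no rocking. There was about 3.5 N of sideways force during the press, but the unit did not move.
- **Last checks:** the cap's image centre is identical before and after, and the deck's shift in the scene view is under 0.1 pixel. The jar and the fitting look undisturbed. I did not compare the spanner, driver and collar afterwards, but nothing went near them. The depth readings were too noisy (several mm) to confirm level directly, so that rests on the force and the wedge's travel.

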